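# Start a chip programming run on a bench programmer

### The job

Get the bench programmer to write the chip that already sits in its socket: first switch the programmer on by pressing down the raised half of its rocker, so that its self-test runs with the socket still open; then push the socket's upright lever over and down flat to clamp the chip, and last press the long start key all the way in and let it spring back. It is all pressing and pushing with the fingertips: pick nothing up, keep off the two square keys, and leave the chip and everything else on the bench where it is.

Things in the scene. Friction and masses are not known exactly. Their poses are not given: they have to be found in the camera images.
- programmer: flat grey box fixed to the bench, 190 (x) by 250 (y) mm, level panel 45 mm above the bench. Origin: centre of its underside; x runs from its front (edge with the keys) to its back, y to its left, z up. Flush display at the back. Black socket 70 (x) by 30 (y) mm, centre at x -12, y 60 mm, 13.5 mm above the panel
- rocker (a joint): black power rocker, back right of the panel, 30 mm (x) by 21 mm, a shallow V; pivot line along y at programmer x 52, y -88, 5 mm above the panel. 0 rad = off: near half level, far half rising to 11 mm above the panel. 0.40 = fully on: far half level, 5 mm above the panel. Stays where left; about 3 N. Press only beyond the pivot line: a finger also on the near half blocks it. Bezel 3 mm high
- rocker_raised (a point): point on the upper face of the rocker's far (raised when off) half, 11 mm out from the pivot line; moves with the rocker
- lever (a joint): steel lever, back left of the socket; hinge along y at programmer x 22, y 82.5, 10 mm above the panel; 40 mm from hinge to centre of end bar. 0 rad = open (upright, leaning 0.10 rad to the back); grows as it swings to the back (+x) and down; 1.45 = flat. Starts at 0 to 0.3. Stays where left; takes about 2 N across its end; pressed straight down while upright it jams: push it over to the back
- lever_end (a point): centre of the lever's end bar, a rod 8 mm in diameter and 16 mm long along the programmer's y; moves with the lever
- start_key (a joint): start key, the long one at the front right of the panel: 34 mm (y) by 16 mm (x), centre at programmer x -58, y -88 mm, top 9 mm above the panel. 0 = up, 0.004 m = fully in (about 5 N); a spring lifts it again
- start_key_top (a point): centre of the start key's upper face; moves with the key
- square_key_right (a joint): small square key of the same make, 15 by 15 mm, centre at x -58, y -38 mm on the programmer, top 9 mm above the panel; 0 = up, 0.004 m = in; not to be pressed
- square_key_left (a joint): the same, centre at x -58, y 0 mm; not to be pressed
- chip: the black 40-pin chip in the socket, 52 (x) by 15 (y) mm, its top 6.5 mm above the socket block (17.5 mm above the panel); it lies loose until clamped. Origin: centre of its underside
- spare_chip: another 40-pin chip, 52 by 16 by 7 mm, lying loose on the panel between socket, display and keys. Origin: centre of its underside
- motor: small steel motor can standing on the bench, 28 mm in diameter, 39 mm high with its shaft. Origin: centre of its underside
- capacitor: black capacitor standing on the bench, 25 mm in diameter, 40 mm high. Origin: centre of its underside
- flux_jar: small amber jar, 40 mm in diameter, 32 mm high. Origin: centre of its underside
- solder_reel: reel of solder standing on its flange, 54 mm in diameter, 42 mm high. Origin: centre of its underside
- battery_holder: black open battery holder, 58 by 78 by 19 mm, lying in front of the programmer. Origin: centre of its underside
- screwdriver: screwdriver, 150 mm long, lying on the bench left of the programmer. Origin: underside of its middle; x along the shaft
Mind the look-alikes: they are no part of the job. Leave any pink look-alike of the chip alone.

How it is judged:
By the outcome, as a careful person would: the job done as asked, in the order asked, and still so for the second after the job is handed in, with the robot touching nothing.
It also fails if it takes over 48 s, if anything falls off the work surface, if the arm or the gripper's body presses on something with over 40 N, if the wrist force passes 120 N, or if a joint passes its speed limit or range.

### The arm

A 6-joint arm with a two-finger parallel gripper is mounted at the origin on the work surface. World frame = base frame: x ahead of the robot, y to its left, z up, the work surface at z = 0. Lengths are in mm, angles in rad, forces in N, time in s.
With the tool pointing down it reaches from about 400 to 925 mm from the base axis. Payload 3.4 kg.
Tool frame: the origin (TCP) lies where the fingers leave the gripper's body, on its centre line; the fingertips stand 73 mm ahead of it and the grasp point (between the pads) lies 54 mm ahead of it; z points along the fingers, y is the line along which they close (so a half turn about z gives the same grasp; the last joint's range is limited). The gripper opens to 85 mm and grips with 20 to 120 N. Pads are 22 mm wide; open, the fingers measure 114 mm over their backs; the gripper's body (76 mm by 85 mm) begins 54 mm behind the grasp point. The pads swing forward as they close: fully open they stand 13 mm farther back than shut.
Start: joints at [-1.23, 0.307, 1.506, -0, 1.328, -0.073], TCP at [231.18, -526.486, 303.905] pointing down, gripper open.
Joint ranges: [-3.12, 3.12], [-1.05, 2.28], [0.14, 2.33], [-1.42, 4.57], [0.1, 2.73], [-2.68, 2.68]. Speed limits (rad/s): [2.57, 2.57, 3.14, 3.14, 3.14, 3.14].

### API

Orientations are given as a unit quaternion [x, y, z, w].
In Python, from station import r gives the robot as it stands.
- The arm moves only by the shell command python3 -m pendant 'ROWS' [FORCE]. ROWS is JSON, a list of rows, each a list of 5 numbers: the finger opening in mm, from 0 to 85.4, then the shift along the tool's x, y, z each as a share of 250 mm, from -1 to 1, then the turn about the tool's z as a share of 30 degrees, from -1 to 1. A call has 1 to 20 rows; each row is the pose to reach, as a shift and turn from the pose commanded when the call began, along the tool's axes at that moment; what a row does not reach only later rows make up. A row lasts 1/10 s, in which the tool goes at most 50 mm and 8.59 degrees, less where a joint would pass 70% of its speed; a pose out of reach is approached as far as the arm can. A call with a number of a shift or a turn outside -1 to 1 is refused whole. A call with a gripper value outside its range is refused whole. The fingers move at their own pace and stop on an object; FORCE is the grip in N (left out, the last holds). Time passes only in rows, so rows that repeat a pose let the fingers close. It gives the time, the measured TCP pose, the force, the opening and the grip force at its end, in the units of the state.
- r.read_state(): the state, without advancing time (a new reading comes with each control period).
- r.camera(name): name is "side" or "top" or "wrist"; returns (picture, depth): 384x512x3 uint8, red, green, blue; 384x512 float32, mm along the optical axis (not along the pixel's ray), 0 where there is no reading.
- r.get_calibration(name): a dict with "K" (3x3 intrinsics, pixels), "k1" (the pictures are not rectified: a ray, as slopes to the right and down, at radius r is drawn at 1 + k1 r^2 times it, then the intrinsics apply), "pose" (4x4, takes a point from camera to world coordinates); the wrist camera has in their place "T_tool_cam" (4x4, takes a point from camera to tool coordinates, whose origin is the TCP and whose axes are the flange's). Camera axes: x right, y down, z forward; pixel columns grow to the right and rows downward; lengths in mm; the calibration is good to about 2 mm. A picture is of the moment at which its call begins: read the wrist's pose just before it. get_calibration takes no time and is no camera call.
- r.close_job(): hands the job in; it is judged then, once.
The state is a dict: "time": time; "q": joint angles; "dq": joint speeds; "joint_torque": joint torques, N m; "eef_pos": TCP position; "eef_rot": TCP orientation; "contact_force": force on the tool from outside, world axes, zero at the start; "torque": the same for the moment, N m; "width": finger opening in mm; "gripper_force": force on a finger pad.
Only numpy, scipy, OpenCV 4.12 (cv2) and the standard library are available. Lean on these libraries where they do the work, as an engineer would, in place of code of your own. Each camera call takes 0.05 s, during which the arm holds its last target. There are 200 camera calls.

## Working session

There is one attempt and no reset: what is moved stays moved. The work goes in short steps, Python scripts to look and compute and a shell command to move; the robot and the scene stay as the last step left them, time stands still between calls to the robot, and variables do not carry over. Pictures are saved under pics/ and viewed, at most 10 in all, crops included, and the job is handed in when it is done.

```bash
mkdir -p pics
python3 - <<'E'
from station import r
import cv2,json,numpy as np
s=r.read_state();print({k:np.round(v,3).tolist() for k,v in s.items()})
for n in("top","side"):
    im,d=r.camera(n);cv2.imwrite(f"pics/{n}0.png",im[...,::-1]);np.savez(f"{n}0.npz",im=im,d=d)
    c=r.get_calibration(n);print(n,{k:np.round(v,4).tolist() for k,v in c.items()})
print(r.get_calibration("wrist"))
E
```

```text
{'time': 0.0, 'q': [-1.23, 0.308, 1.508, 0.0, 1.328, -0.073], 'dq': [0.001, -0.001, 0.001, 0.001, -0.001, -0.0], 'joint_torque': [-0.001, -45.756, -25.192, -0.0, 0.013, -0.0], 'eef_pos': [231.002, -525.961, 302.99], 'eef_rot': [0.979, 0.205, -0.0, -0.001], 'contact_force': [-0.717, -0.117, -0.315], 'torque': [0.033, 0.02, 0.004], 'gripper_force': 0.0, 'width': 85.376}
top {'K': [[374.8746, 0.0, 254.2042], [0.0, 374.8746, 194.326], [0.0, 0.0, 1.0]], 'k1': -0.1198, 'pose': [[0.0159, -0.9829, 0.1832, 396.2858], [-0.9999, -0.0162, 0.0001, 65.078], [0.0029, -0.1832, -0.9831, 817.433], [0.0, 0.0, 0.0, 1.0]]}
side {'K': [[357.7718, 0.0, 257.8803], [0.0, 357.7718, 188.9049], [0.0, 0.0, 1.0]], 'k1': -0.0346, 'pose': [[-0.7801, -0.3968, 0.4838, 214.4975], [-0.6255, 0.4778, -0.6167, 453.8302], [0.0135, -0.7837, -0.621, 514.2997], [0.0, 0.0, 0.0, 1.0]]}
{'K': array([[267.10533778,   0.        , 251.50113461],
       [  0.        , 267.10533778, 189.34494773],
       [  0.        ,   0.        ,   1.        ]]), 'k1': 0.02113042509957357, 'T_tool_cam': array([[-5.69857150e-05, -9.59351298e-01, -2.82214606e-01,
         7.09920222e+01],
       [ 9.99999909e-01,  6.48709349e-05, -4.22443497e-04,
        -8.98393680e-02],
       [ 4.23579243e-04, -2.82214605e-01,  9.59351207e-01,
        -6.96203561e+01],
       [ 0.00000000e+00,  0.00000000e+00,  0.00000000e+00,
         1.00000000e+00]])}
```

View pics/top0.png

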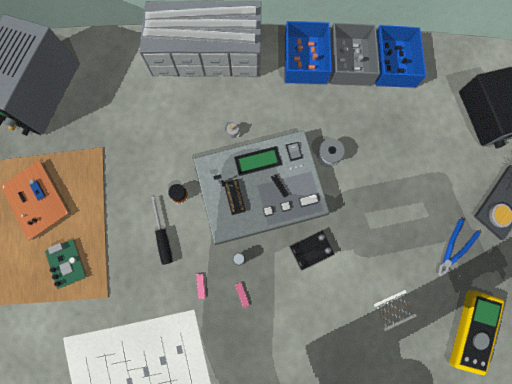

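View pics/side0.png

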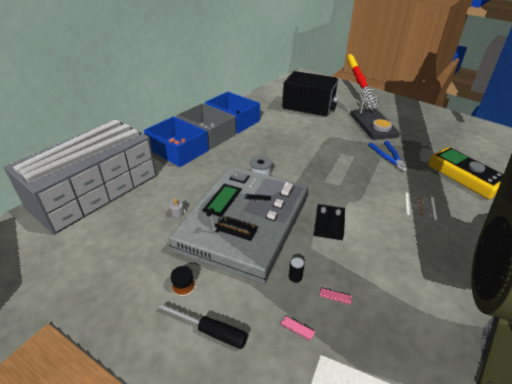

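The top view shows the programmer at about (193–328, 130–243), turned roughly 14°. The display is at (258,160), the rocker at (294,150), the long start key at (309,200) and the square keys at (286,206) and (268,211). The socket is at (234,196), with the lever near (217,178). The two pink chips at (201,285) and (242,294) are decoys.

```bash
cat > h.py <<'E'
import numpy as np,cv2
from station import r
def undist(c,uv):
    K=c["K"];D=np.array([c["k1"],0,0,0,0.])
    return cv2.undistortPoints(np.array(uv,float).reshape(-1,1,2),K,D).reshape(-1,2)
def rays(c,uv,P=None):
    P=c["pose"] if P is None else P
    x=undist(c,uv);return P[:3,3],np.c_[x,np.ones(len(x))]@P[:3,:3].T
def plane(c,uv,z,P=None):
    o,d=rays(c,uv,P);return o+d*((z-o[2])/d[:,2])[:,None]
def cloud(c,dep,P=None):
    v,u=np.mgrid[:384,:512];o,d=rays(c,np.c_[u.ravel(),v.ravel()],P)
    return (o+d*dep.ravel()[:,None]).reshape(384,512,3)
def meet(o1,d1,o2,d2):
    A=np.c_[d1,-d2];t=np.linalg.lstsq(A,o2-o1,rcond=None)[0]
    p,q=o1+d1*t[0],o2+d2*t[1];return (p+q)/2,np.linalg.norm(p-q)
E
python3 - <<'E'
from h import *
def blobs(m,a0,a1):
    n,l,s,c=cv2.connectedComponentsWithStats(m.astype(np.uint8))
    return [(np.round(c[i],1).tolist(),int(s[i,4])) for i in range(1,n) if a0<s[i,4]<a1]
B={"top":(185,120,340,250),"side":(165,150,315,275)}
for n in B:
    f=np.load(n+"0.npz");im,d=f["im"],f["d"];c=r.get_calibration(n);X=cloud(c,d)
    x0,y0,x1,y1=B[n];roi=np.zeros((384,512),bool);roi[y0:y1,x0:x1]=1
    m=roi&(d>0)&(abs(X[...,2]-45)<6)
    mm=cv2.morphologyEx(m.astype(np.uint8),cv2.MORPH_OPEN,np.ones((3,3)))
    p=X[mm>0];print(n,"panel z",np.median(p[:,2]))
    R=cv2.minAreaRect(p[:,:2].astype(np.float32));print(R,cv2.boxPoints(R).round(1).tolist())
    i=im.astype(int)
    for nm,k,a in(("white",roi&(i.min(2)>185),(15,400)),("green",roi&(i[...,1]>i[...,0]+40),(30,900))):
        for q in blobs(k,*a):
            z=54 if nm=="white" else 45
            print(nm,q,plane(c,[q[0]],z).round(1).tolist())
im=np.load("top0.npz")["im"][120:250,185:340,::-1]
a=cv2.resize(im,None,fx=4,fy=4,interpolation=cv2.INTER_CUBIC)
cv2.imwrite("pics/crop1.png",a)
E
```

```text
top panel z 44.72325868359576
((570.3126831054688, 20.176361083984375), (190.5607147216797, 317.2357177734375), 15.79712963104248) [[435.5, 146.89999389648438], [521.7999877929688, -158.39999389648438], [705.2000122070312, -106.5], [618.7999877929688, 198.6999969482422]]
white ([308.4, 199.3], 94) [[529.9, -47.3, 54.0]]
white ([285.1, 205.6], 33) [[516.0, 1.1, 54.0]]
white ([267.4, 210.2], 32) [[505.8, 37.5, 54.0]]
green ([257.6, 160.2], 472) [[614.5, 59.1, 45.0]]
side panel z 45.75740122639161
((604.7220458984375, 50.0115966796875), (318.8779296875, 346.98114013671875), 33.98341369628906) [[375.5, 104.80000305175781], [569.5, -183.0], [833.9000244140625, -4.699999809265137], [640.0, 283.0]]
green ([173.1, 155.9], 138) [[814.8, 18.0, 45.0]]
green ([222.1, 198.6], 329) [[616.4, 59.2, 45.0]]
```

View pics/crop1.png

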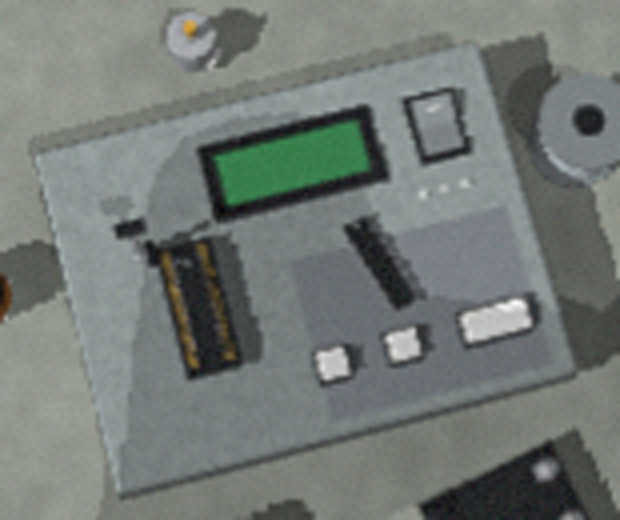

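The panel height reads 44.7 mm. The key spacings are 50.4 and 37.8 mm against the given 50 and 38, and yaw is about 15.8°. In the crop, the long key at (497,320) is the start key. The squares at (404,344) and (334,363) are to be left alone. The black chip with gold contacts at (200,310) is the socketed one, and the one at (380,262) is the spare. The lever's end bar is at (130,228). Next I move the wrist camera above it.

```bash
python3 -m pendant '[[0,0.1,-0.07,0,0],[0,0.24,-0.17,0,0],[0,0.4,-0.285,0,0],[0,0.55,-0.39,0,0],[0,0.69,-0.49,0,0],[0,0.8,-0.57,0,0],[0,0.94,-0.67,0,0],[0,1,-0.713,0,0]]' 30 && python3 -m pendant '[[0,0.15,-0.107,0,0],[0,0.3,-0.214,0,0],[0,0.45,-0.321,0,0],[0,0.6,-0.428,0,0],[0,0.75,-0.535,0,0],[0,0.9,-0.642,0,0],[0,1,-0.713,0,0]]' && python3 -m pendant '[[0,0.1,-0.07,0,0.1],[0,0.17,-0.12,0,0.2],[0,0.2,-0.15,0,0.262],[0,0.2,-0.15,0,0.262],[0,0.2,-0.15,0,0.262]]'
python3 - <<'E'
from h import *
s=r.read_state();print(s["eef_pos"],s["eef_rot"],s["time"],s["width"])
im,d=r.camera("wrist");np.savez("w1.npz",im=im,d=d,p=s["eef_pos"],q=s["eef_rot"])
cv2.imwrite("pics/w1.png",im[...,::-1])
E
```

```text
time: 0.9
eef_pos: [389.1, -259.7, 303.6]
eef_rot: [0.978, 0.206, 0.0, -0.001]
contact_force: [-0.4, 0.0, 0.2]
width: 0.2
gripper_force: 0.0
time: 1.6
eef_pos: [546.7, 3.8, 303.5]
eef_rot: [0.978, 0.206, 0.0, -0.0]
contact_force: [0.5, -0.4, -0.1]
width: -0.0
gripper_force: 0.0
time: 2.1
eef_pos: [575.9, 55.3, 303.4]
eef_rot: [0.99, 0.139, -0.001, 0.0]
contact_force: [0.5, -0.5, 0.5]
width: -0.4
gripper_force: 0.0
[575.89366554  55.32468314 303.39983836] [ 9.90351330e-01  1.38577537e-01 -6.99834547e-04  1.37374964e-04] 2.1 -0.3745141612392741
```

View pics/w1.png

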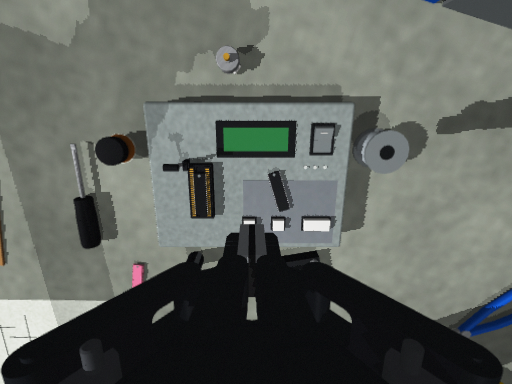

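The wrist view is well aligned with the programmer. The panel corners are about (147,102), (353,102), (341,244) and (160,246). The start key is at (316,224), the rocker at (322,139) and the lever bar at (171,167).

```bash
cat >> h.py <<'E'
from scipy.spatial.transform import Rotation as Ro
def wpose(p,q):
    T=np.eye(4);T[:3,:3]=Ro.from_quat(q).as_matrix();T[:3,3]=p
    return T@r.get_calibration("wrist")["T_tool_cam"]
def cents(m,a0,a1):
    n,l,s,c=cv2.connectedComponentsWithStats(m.astype(np.uint8))
    return [(c[i],s[i].tolist()) for i in range(1,n) if a0<s[i,4]<a1]
E
python3 - <<'E'
from h import *
f=np.load("w1.npz");im=f["im"].astype(int);P=wpose(f["p"],f["q"]);cw=r.get_calibration("wrist");ct=r.get_calibration("top")
X=cloud(cw,f["d"],P)
roi=np.zeros((384,512),bool);roi[95:250,145:356]=1
W=cents(roi&(im.min(2)>205),30,900)
for c,s in W: print("white",c.round(1),s,plane(cw,[c],54,P).round(1))
G=cents(roi&(im[...,1]>im[...,0]+40),300,9000)
for c,s in G: print("green",c.round(1),plane(cw,[c],45,P).round(1))
print("corners",plane(cw,[[147,102],[353,102],[341,244],[160,246]],45,P).round(1).tolist())
# dark blobs in rocker/lever areas
for c,s in cents(roi&(im.max(2)<60),15,3000): print("dark",c.round(1),s)
for nm,b in(("rocker",(312,126,332,152)),("panel",(225,165,265,178)),("lever",(164,164,178,171))):
    Q=X[b[1]:b[3],b[0]:b[2]].reshape(-1,3);print(nm,np.percentile(Q[:,2],[5,50,95]).round(1))
def tri(a,b):
    o1,d1=rays(ct,[a]);o2,d2=rays(cw,[b],P);return meet(o1,d1[0],o2,d2[0])
print("lever",tri([217.3,177],[171,167]))
if W: print("start",tri([308.4,199.3],max(W,key=lambda w:w[1][4])[0]))
print("disp",tri([257.6,160.2],G[0][0]))
E
```

```text
white [248.7 222. ] [244, 221, 11, 3, 31] [[510.2  40.5  54. ]]
white [278.  225.5] [273, 221, 11, 10, 109] [[516.    2.7  54. ]]
white [316.3 225.4] [304, 221, 26, 10, 254] [[529.7 -44.9  54. ]]
green [255.4 138.9] [[613.5  61.2  45. ]]
corners [[619.4, 194.1, 45.0], [685.1, -36.0, 45.0], [509.9, -89.8, 45.0], [439.4, 146.0, 45.0]]
dark [259.3  98.8] [168, 96, 174, 6, 905]
dark [255.4 137.7] [216, 120, 80, 37, 1237]
dark [353.8 134.7] [352, 120, 4, 31, 87]
dark [320.8 136.9] [310, 123, 25, 32, 260]
dark [145.6 145.5] [145, 131, 3, 25, 46]
dark [197.8 183.9] [163, 158, 52, 60, 1251]
dark [278.6 190.8] [268, 171, 21, 40, 419]
dark [251.1 233.7] [242, 217, 15, 33, 232]
dark [278.2 220.2] [271, 216, 15, 14, 56]
dark [313.4 218.3] [301, 216, 30, 14, 78]
dark [231.9 241.4] [224, 233, 16, 17, 216]
dark [271.  241.3] [264, 233, 16, 17, 213]
rocker [47.6 50.3 55. ]
panel [43.6 44.7 45.9]
lever [95.1 97.8 98.9]
lever (array([565.0913256 , 139.9344924 ,  94.39419453]), np.float64(2.297034584979835))
start (array([529.6560528 , -46.42965954,  52.95530015]), np.float64(2.240404029863726))
disp (array([613.78208611,  60.20529944,  47.01523297]), np.float64(2.2016120533305448))
```

The fit gives an origin of (561.5, 54.3) and a yaw of 15.9°. The lever end measures programmer (26.9, 81.3) at z 94.4, against an expected (26, 82.5, 94.8), and the start key top is at z 53. Both are consistent. I go above the far half of the rocker and then press.

```bash
python3 -m pendant '[[0,0.08,0.12,0.15,0],[0,0.15,0.24,0.3,0],[0,0.209,0.34,0.4,0],[0,0.209,0.34,0.5,0],[0,0.209,0.34,0.6,0],[0,0.209,0.34,0.652,0],[0,0.209,0.34,0.652,0],[0,0.209,0.34,0.652,0]]' && python3 -m pendant '[[0,0,0,0.016,0],[0,0,0,0.03,0],[0,0,0,0.036,0],[0,0,0,0.04,0],[0,0,0,0.044,0],[0,0,0,0.048,0],[0,0,0,0.052,0],[0,0,0,0.052,0],[0,0,0,0.052,0]]'
```

```text
time: 2.95
eef_pos: [650.0, -12.4, 141.6]
eef_rot: [0.99, 0.138, 0.0, 0.0]
contact_force: [0.7, -0.0, -0.4]
width: 0.4
gripper_force: 0.0
time: 3.85
eef_pos: [650.0, -12.1, 128.0]
eef_rot: [0.99, 0.138, 0.0, -0.0]
contact_force: [-0.0, 0.0, 2.2]
width: 0.1
gripper_force: 0.5
```

```bash
python3 -m pendant '[[0,0,0,0.004,0],[0,0,0,0.008,0],[0,0,0,0.012,0],[0,0,0,0.016,0],[0,0,0,0.016,0]]' && python3 -m pendant '[[0,0,0,0.004,0],[0,0,0,0.006,0],[0,0,0,0.006,0]]'
```

```text
time: 4.35
eef_pos: [650.2, -12.1, 123.9]
eef_rot: [0.99, 0.138, 0.0, 0.0]
contact_force: [1.4, 1.1, 2.7]
width: -0.2
gripper_force: 1.1
time: 4.65
eef_pos: [650.1, -12.2, 122.6]
eef_rot: [0.99, 0.138, 0.0, 0.0]
contact_force: [1.9, 0.2, 3.5]
width: 0.2
gripper_force: 1.9
```

Not yet at a hard stop, so I go down a little more.

```bash
python3 -m pendant '[[0,0,0,0.004,0],[0,0,0,0.006,0],[0,0,0,0.006,0]]' && python3 -m pendant '[[0,0,0,0.004,0],[0,0,0,0.004,0]]'
```

```text
time: 4.95
eef_pos: [650.1, -12.2, 122.5]
eef_rot: [0.99, 0.138, 0.001, 0.0]
contact_force: [-0.7, 0.5, 10.7]
width: -0.2
gripper_force: 5.7
time: 5.15
eef_pos: [650.1, -12.2, 122.4]
eef_rot: [0.99, 0.138, 0.001, 0.0]
contact_force: [-2.4, 1.0, 15.9]
width: 0.1
gripper_force: 8.2
```

Hard stop at a tip height of 49.5 mm, as expected for fully on. I lift, move towards the lever and check the rocker.

```bash
python3 -m pendant '[[0,0,0,-0.1,0],[0,0,0,-0.25,0],[0,-0.04,-0.1,-0.31,0],[0,-0.1,-0.25,-0.31,0],[0,-0.15,-0.4,-0.31,0],[0,-0.2,-0.55,-0.31,0],[0,-0.248,-0.693,-0.31,0],[0,-0.248,-0.693,-0.31,0],[0,-0.248,-0.693,-0.31,0]]'
python3 - <<'E'
from h import *
s=r.read_state();im,d=r.camera("wrist");np.savez("w2.npz",im=im,d=d,p=s["eef_pos"],q=s["eef_rot"])
cv2.imwrite("pics/w2.png",im[...,::-1])
P=wpose(s["eef_pos"],s["eef_rot"]);X=cloud(r.get_calibration("wrist"),d,P)
O=np.array([561.5,54.3]);a=np.deg2rad(15.9);R=np.array([[np.cos(a),-np.sin(a)],[np.sin(a),np.cos(a)]])
L=(X[...,:2]-O)@R
for x in range(36,70,4):
    m=(abs(L[...,0]-x)<2)&(abs(L[...,1]+88)<6)&(d>0);print(x,X[...,2][m].mean().round(1) if m.any() else None)
m=(abs(L[...,0]-28)<16)&(abs(L[...,1]-85)<9)&(X[...,2]>85)&(X[...,2]<105)
print("lever",L[m].mean(0),X[...,2][m].max(),m.sum())
E
```

```text
time: 6.05
eef_pos: [541.6, 137.9, 196.9]
eef_rot: [0.99, 0.139, -0.001, 0.0]
contact_force: [0.3, 0.2, 0.8]
width: 0.2
gripper_force: 0.0
36 49.1
40 54.5
44 52.7
48 51.1
52 49.6
56 49.4
60 49.6
64 49.6
68 47.8
lever [28.05426176 83.4889398 ] 99.4133831734242 272
```

View pics/w2.png

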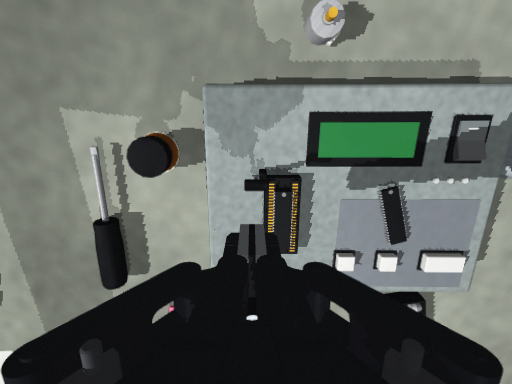

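The rocker is on: its far half is level at 49.6 and the near half is raised. The lever bar is upright at px (258,185), straight ahead of the fingers at (252,235). I lower to just below the bar and push it back.

```bash
python3 -m pendant '[[0,0,0,0.06,0],[0,0,0,0.12,0],[0,0,0,0.16,0],[0,0,0,0.16,0],[0,0.02,0,0.16,0],[0,0.035,0,0.16,0],[0,0.05,0,0.16,0],[0,0.065,0,0.16,0],[0,0.08,0,0.16,0]]' && python3 -m pendant '[[0,0.015,0,0,0],[0,0.03,0,0,0],[0,0.045,0,0.004,0],[0,0.06,0,0.008,0],[0,0.07,0,0.012,0],[0,0.07,0,0.012,0]]'
```

```text
time: 7.0
eef_pos: [561.5, 143.1, 157.2]
eef_rot: [0.99, 0.138, -0.001, 0.0]
contact_force: [-3.4, -1.1, -1.9]
width: -0.3
gripper_force: 1.6
time: 7.6
eef_pos: [580.5, 148.3, 154.9]
eef_rot: [0.99, 0.138, 0.002, -0.0]
contact_force: [-0.4, 0.5, 0.1]
width: 0.1
gripper_force: 0.1
```

```bash
python3 -m pendant '[[0,0,0,-0.03,0],[0,0.03,0,-0.04,0],[0,0.056,0,-0.04,0],[0,0.056,0,-0.02,0],[0,0.056,0,0,0],[0,0.056,0,0.015,0],[0,0.056,0,0.03,0],[0,0.056,0,0.045,0],[0,0.056,0,0.045,0]]' && python3 -m pendant '[[0,0,0,0.015,0],[0,0,0,0.03,0],[0,0,0,0.04,0],[0,0,0,0.04,0]]'
```

```text
time: 8.5
eef_pos: [591.7, 151.5, 142.4]
eef_rot: [0.99, 0.138, -0.001, 0.0]
contact_force: [0.9, 0.9, 1.6]
width: -0.1
gripper_force: 0.8
time: 8.9
eef_pos: [591.7, 151.6, 132.5]
eef_rot: [0.99, 0.138, -0.001, 0.0]
contact_force: [0.7, 0.5, -0.4]
width: 0.1
gripper_force: 0.2
```

```bash
python3 -m pendant '[[0,0,0,0.004,0],[0,0,0,0.008,0],[0,0,0,0.008,0]]' && python3 -m pendant '[[0,0,0,0.004,0],[0,0,0,0.006,0],[0,0,0,0.006,0]]'
```

```text
time: 9.2
eef_pos: [591.7, 151.5, 131.9]
eef_rot: [0.99, 0.138, -0.001, 0.0]
contact_force: [-2.3, 0.1, 8.1]
width: 0.0
gripper_force: 4.0
time: 9.5
eef_pos: [591.7, 151.5, 131.5]
eef_rot: [0.99, 0.138, -0.0, 0.0]
contact_force: [-3.1, -0.0, 16.0]
width: 0.2
gripper_force: 7.3
```

Hard stop. I lift, go above the start key, and check the lever from there.

```bash
python3 -m pendant '[[0,0,0,-0.1,0],[0,0,0,-0.274,0],[0,-0.1,0.15,-0.274,0],[0,-0.2,0.3,-0.274,0],[0,-0.3,0.45,-0.274,0],[0,-0.4,0.6,-0.274,0],[0,-0.455,0.693,-0.274,0],[0,-0.455,0.693,-0.274,0],[0,-0.455,0.693,-0.274,0]]'
python3 - <<'E'
from h import *
s=r.read_state();im,d=r.camera("wrist");cv2.imwrite("pics/w3.png",im[...,::-1])
P=wpose(s["eef_pos"],s["eef_rot"]);X=cloud(r.get_calibration("wrist"),d,P);print(s["eef_pos"])
O=np.array([561.5,54.3]);a=np.deg2rad(15.9);R=np.array([[np.cos(a),-np.sin(a)],[np.sin(a),np.cos(a)]])
L=(X[...,:2]-O)@R
for x in range(16,76,4):
    m=(abs(L[...,0]-x)<2)&(abs(L[...,1]-82.5)<9)&(d>0);print(x,X[...,2][m].max().round(1) if m.any() else None,end="; ")
E
```

```text
time: 10.4
eef_pos: [529.4, -46.3, 197.7]
eef_rot: [0.991, 0.137, -0.001, -0.001]
contact_force: [0.3, 1.2, -0.3]
width: -0.1
gripper_force: 0.0
[529.41822531 -46.25916676 197.73341047]
16 61.1; 20 61.8; 24 62.3; 28 61.2; 32 58.6; 36 58.4; 40 58.6; 44 58.6; 48 58.2; 52 58.5; 56 58.7; 60 61.0; 64 60.2; 68 46.8; 72 46.7;
```

View pics/w3.png

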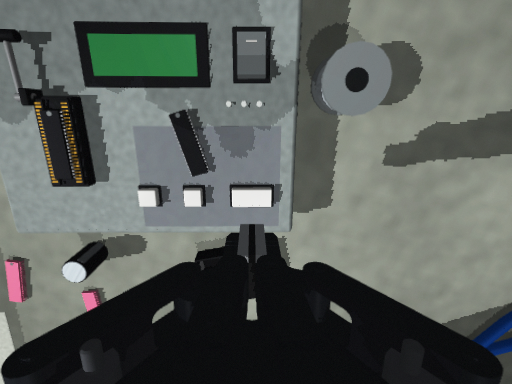

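The lever lies flat: bar at (8,36), arm level at 58.5, bar top at 61. The start key at (251,196) is straight ahead of the fingers at (252,235), so I press it.

```bash
python3 -m pendant '[[0,0,0,0.1,0],[0,0,0,0.2,0],[0,0,0,0.25,0],[0,0,0,0.27,0],[0,0,0,0.28,0],[0,0,0,0.285,0],[0,0,0,0.29,0],[0,0,0,0.295,0],[0,0,0,0.3,0],[0,0,0,0.3,0]]' && python3 -m pendant '[[0,0,0,0.004,0],[0,0,0,0.006,0],[0,0,0,0.006,0]]'
```

```text
time: 11.45
eef_pos: [530.9, -46.0, 123.7]
eef_rot: [0.99, 0.138, 0.001, 0.0]
contact_force: [0.5, 1.3, 3.8]
width: -0.1
gripper_force: 1.8
time: 11.75
eef_pos: [531.0, -46.0, 122.6]
eef_rot: [0.99, 0.138, 0.001, 0.0]
contact_force: [-0.1, 1.4, 8.1]
width: -0.3
gripper_force: 4.2
```

```bash
python3 -m pendant '[[0,0,0,0.004,0],[0,0,0,0.006,0],[0,0,0,0.006,0]]' && python3 -m pendant '[[0,0,0,0.004,0],[0,0,0,0.004,0],[0,0,0,0.004,0]]'
```

```text
time: 12.05
eef_pos: [530.9, -46.0, 122.3]
eef_rot: [0.99, 0.138, 0.001, 0.0]
contact_force: [-2.3, 2.6, 18.3]
width: -0.1
gripper_force: 9.4
time: 12.35
eef_pos: [531.0, -46.0, 122.2]
eef_rot: [0.99, 0.138, 0.002, 0.0]
contact_force: [-4.1, 3.1, 25.3]
width: 0.1
gripper_force: 12.8
```

The key is at its hard stop, fully in. I release it, back off and check everything.

```bash
python3 -m pendant '[[0,0,0,-0.02,0],[0,0,0,-0.1,0],[0,0,0,-0.3,0],[0,0,0,-0.5,0],[0,-0.2,0.2,-0.6,0],[0,-0.3,0.4,-0.6,0],[0,-0.3,0.5,-0.6,0],[0,-0.3,0.5,-0.6,0],[0,-0.3,0.5,-0.6,0]]'
python3 - <<'E'
from h import *
im,d=r.camera("top");cv2.imwrite("pics/t2.png",cv2.resize(im[110:270,145:345,::-1],None,fx=3.5,fy=3.5,interpolation=cv2.INTER_CUBIC))
X=cloud(r.get_calibration("top"),d)
O=np.array([561.5,53.3]);a=np.deg2rad(15.9);R=np.array([[np.cos(a),-np.sin(a)],[np.sin(a),np.cos(a)]])
L=(X[...,:2]-O)@R
for n,x,y in(("start",-58,-88),("sqR",-58,-38),("sqL",-58,0),("rfar",62,-88),("rnear",42,-88),("lever",60,82.5),("chip",-12,60)):
    m=(abs(L[...,0]-x)<5)&(abs(L[...,1]-y)<5);print(n,X[...,2][m].mean().round(1),m.sum())
E
```

```text
time: 13.25
eef_pos: [491.6, -188.2, 268.7]
eef_rot: [0.991, 0.136, -0.0, -0.0]
contact_force: [0.2, 0.1, -0.3]
width: -0.5
gripper_force: 0.0
start 53.2 22
sqR 53.3 24
sqL 53.1 24
rfar 49.6 20
rnear 53.4 19
lever 53.3 27
chip 62.0 23
```

View pics/t2.png

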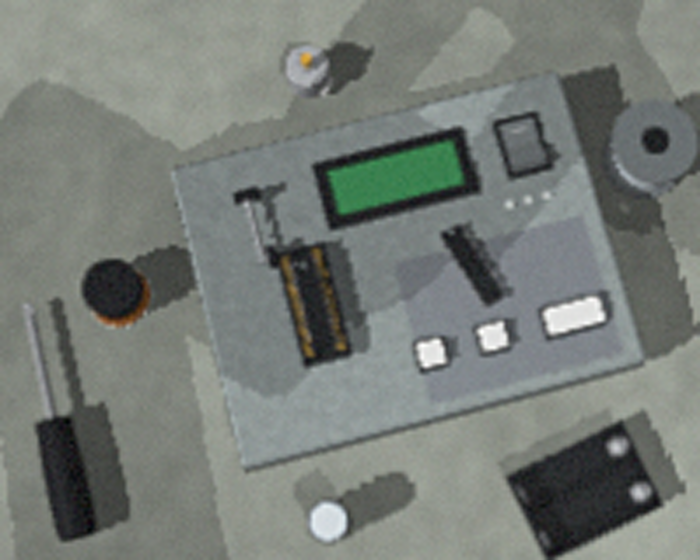

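The final view shows the lever flat with its bar at (248,195), the rocker on at (523,145) and the start key back up at (574,316). The chip at (315,305) and everything else look unmoved.

```bash
python3 -c "
from station import r
print(r.close_job())"
```

```text
the job is handed in; nothing more can be done
None
```

The job is handed in: rocker switched on, then lever pushed flat, then start key pressed fully in and back up; nothing else looked moved, and no verdict came back.

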